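Find the hub that fits the two-key test shaft

TASK

Of the three hubs lying loose on the spare-parts counter, pick the one whose two keyways line up with both keys of the upright test shaft. Slip it over the shaft, flange down, with the keys in its keyways, until it sits fully home on the base plate, and let go of it. Leave the other two hubs where they are.

Things in the scene. Friction and masses are not known exactly. Their poses are not given: they have to be found in the camera images.
- hub_square: Loose aluminium hub, about 0.3 kg, flange down: blue flange 90 mm wide, 8 mm thick; round blue boss 60 mm wide up to 44 mm total height, bright metal top; through bore 34 mm. Origin: centre of underside, z up. Two keyways 90 degrees apart, along its +x and +y: this one matches the shaft. Slots 14 mm wide, full height, to 26.5 mm from the axis.
- hub_opposite: Loose aluminium hub, about 0.3 kg, flange down: blue flange 90 mm wide, 8 mm thick; round blue boss 60 mm wide up to 44 mm total height, bright metal top; through bore 34 mm. Origin: centre of underside, z up. Two opposite keyways, along its +x and -x: does not fit. Slots 14 mm wide, full height, to 26.5 mm from the axis.
- hub_single: Loose aluminium hub, about 0.3 kg, flange down: blue flange 90 mm wide, 8 mm thick; round blue boss 60 mm wide up to 44 mm total height, bright metal top; through bore 34 mm. Origin: centre of underside, z up. Only one keyway, along its +x: does not fit. Slots 14 mm wide, full height, to 26.5 mm from the axis.
- test_shaft: Fixed. Dark plate 110 x 110 x 20 mm high; steel shaft 28 mm thick on its centre, straight to 46 mm above the counter, tapering to 12 mm at the tip, 66 mm up. Two brass keys along its +x and +y, 6 mm wide, to 23 mm from the axis, tops at 41 mm; yellow lines on the plate prolong them. Origin: centre of plate underside, z up. Home: hub underside on the plate (20 mm), hub x, y axes along these; 3 mm play all round, 10 degrees.
There are look-alikes about, which are no part of the job. What is shaped like the hub_square but pink, red or turquoise is not meant.

How it is judged:
By the outcome, as a careful person would: the job done as asked, in the order asked, and still so for the second after the job is handed in, with the robot touching nothing.
It also fails if it takes over 38 s, if anything falls off the work surface, if the arm or the gripper's body presses on something with over 40 N, if the wrist force passes 120 N, or if a joint passes its speed limit or range.

ROBOT

A 6-joint arm with a two-finger parallel gripper is mounted at the origin on the work surface. World frame = base frame: x ahead of the robot, y to its left, z up, the work surface at z = 0. Lengths are in mm, angles in rad, forces in N, time in s.
With the tool pointing down it reaches from about 425 to 950 mm from the base axis. Payload 3.5 kg.
Tool frame: the origin (TCP) lies midway between the tips of the shut fingers; the grasp point (between the pads) lies 19 mm behind it; z points along the fingers, y is the line along which they close (so a half turn about z gives the same grasp; the last joint's range is limited). The gripper opens to 85 mm and grips with 20 to 120 N. Pads are 22 mm wide; open, the fingers measure 114 mm over their backs; the gripper's body (76 mm by 85 mm) begins 54 mm behind the grasp point. The pads swing forward as they close: fully open they stand 13 mm farther back than shut.
Start: joints at [0.979, 0.286, 1.577, -0, 1.279, -0.15], TCP at [288.571, 610.191, 231.325] pointing down, gripper open.
Joint ranges: [-2.77, 2.77], [-0.9, 2.22], [0.21, 2.48], [-1.53, 4.67], [0.24, 2.81], [-2.84, 2.84]. Speed limits (rad/s): [2.79, 2.79, 3.14, 3.14, 3.14, 3.14].

INTERFACE

Orientations are given as a unit quaternion [x, y, z, w].
In Python, from station import readout, eyes, arm, nets gives the robot as it stands. The module is installed in compiled form; this text tells all that it offers.
- The arm moves only by the tool servo_tool, never from a script. Its argument "motion" is a list of rows, each an object of numbers: "fingers": the opening, from 0 (shut) to 1 (fully open); "tx", "ty", "tz": the shift along the tool's x, y, z in cm; "rx", "ry", "rz": the turn, a rotation vector about the tool's x, y, z in rad. A call has 1 to 5 rows; each row shifts and turns the commanded pose from where the row before left it, along the tool's axes as they then stand; what a row does not reach is not made up. A row lasts 1/12 s, in which the tool goes at most 41.7 mm and 7.16 degrees, less where a joint would pass 70% of its speed; a pose out of reach is approached as far as the arm can. A call with a gripper value outside its range is refused whole. The fingers move at their own pace and stop on an object; "squeeze" is the grip in N (left out, the last holds). Time passes only in rows, so rows that do not move let the fingers close. It gives the time, the measured TCP pose, the force, the opening and the grip force at its end, in the units of the state.
- readout.get_obs(): the state, without advancing time (a new reading comes with each control period).
- eyes.get_image(name): name is "side" or "top" or "wrist"; returns a dict with "image" (384x512x3 uint8, red, green, blue), "intrinsics" (3x3 intrinsics, pixels), "R" (3x3) and "t" (3): a world point X has camera coordinates R X + t; the wrist camera has in their place "mount" (4x4, takes a point from camera to tool coordinates, whose origin is the TCP and whose axes are the flange's). Camera axes: x right, y down, z forward; pixel columns grow to the right and rows downward; lengths in mm; the calibration is good to about 2 mm. A picture is of the moment at which its call begins: read the wrist's pose just before it. There is no depth.
- arm.close_job(): hands the job in; it is judged then, once.
Trained networks look in a picture, given as the dict that the camera call returned (one of the last four; its "shot" number tells which), for a name from the list of things; names that differ only in an ending like _2 or _b are one class to them, and where a whole thing is asked for, a point or a joint stands for the part that bears it (a point fixed in the world has none). Each returns a list of dicts, best first, with "conf" (0 to 1); they miss things now and then, are a little off and sometimes report something else, mostly with a low value. They report only what shows in the picture. A call takes as long as a camera call. They do not tell look-alikes from the thing itself.
- nets.masks_of(thing, picture): "pixels" (384x512 bool, what is visible of it) and "extent" ([left, top, right, bottom] in pixels, round what is visible of it).
The state is a dict: "clock": time; "joint_positions": joint angles; "dq": joint speeds; "effort": joint torques, N m; "tcp_pos": TCP position; "tcp_rot": TCP orientation; "ft_force": force on the tool from outside, world axes, zero at the start; "moment": the same for the moment, N m; "finger_gap": opening from 0.0 (shut) to 1.0 (fully open); "grasp_force": force on a finger pad.
Only numpy, scipy, OpenCV 4.12 (cv2) and the standard library are available. Lean on these libraries where they do the work, as an engineer would, in place of code of your own. Each camera call takes 0.05 s, during which the arm holds its last target. There are 200 camera calls.

## Working session

There is one attempt and no reset: what is moved stays moved. The work goes in short steps, Python scripts to look and compute and a tool call to move; the robot and the scene stay as the last step left them, time stands still between calls to the robot, and variables do not carry over. Pictures are saved under pics/ and viewed, at most 13 in all, crops included, and the job is handed in when it is done.

Besides the shell and the picture viewer there is one more tool, called as name(argument=value, ...), one argument or row to a line, values as JSON. servo_tool: Moves the arm, as the interface text tells. Its arguments: {"type":"object","properties":{"motion":{"type":"array","items":{"type":"object","properties":{"fingers":{"type":"number"},"tx":{"type":"number"},"ty":{"type":"number"},"tz":{"type":"number"},"rx":{"type":"number"},"ry":{"type":"number"},"rz":{"type":"number"}}}},"squeeze":{"type":"number"}},"required":["motion"]}

```bash
mkdir -p pics; cat > h.py <<'E'
import numpy as np, cv2
from scipy.spatial.transform import Rotation as Ro
from station import readout, eyes, arm, nets
def cam(name):
    o=readout.get_obs(); p=eyes.get_image(name)
    if 'mount' in p:
        T=np.eye(4);T[:3,:3]=Ro.from_quat(o['tcp_rot']).as_matrix();T[:3,3]=o['tcp_pos']
        W=np.linalg.inv(T@np.array(p['mount'])); R,t=W[:3,:3],W[:3,3]
    else: R,t=np.array(p['R']),np.array(p['t'])
    return p,np.array(p['intrinsics']),R,t
def ray(uv,K,R,t,z):
    uv=np.atleast_2d(np.array(uv,float)); d=np.c_[uv,np.ones(len(uv))]@np.linalg.inv(K).T@R; c=-R.T@t
    return (c+d*((z-c[2])/d[:,2])[:,None])[:,:2]
def proj(X,K,R,t):
    q=np.atleast_2d(X)@R.T+t; q=q@K.T; return q[:,:2]/q[:,2:]
def save(n,im): cv2.imwrite(n,cv2.cvtColor(np.ascontiguousarray(im),cv2.COLOR_RGB2BGR))
E
python3 - <<'E'
from h import *
ims=[]
for n in ['top','side']:
    p,K,R,t=cam(n); ims.append(p['image'])
    print(n,-R.T@t,R[2],K[0,0])
    for th in ['hub_square','hub_opposite','hub_single','test_shaft']:
        for d in nets.masks_of(th,p)[:4]:
            v,u=np.nonzero(d['pixels']); print(th,round(d['conf'],2),np.round(d['extent']),len(u),ray([u.mean(),v.mean()],K,R,t,30).round())
save('pics/top.png',cv2.resize(ims[0],(800,600),interpolation=cv2.INTER_CUBIC))
save('pics/side.png',ims[1])
o=readout.get_obs();print(o['clock'],o['tcp_rot'],o['ft_force'])
E
```

```text
top [ 241.41702147  -94.98024955 1260.11399736] [ 0.17934823  0.02222982 -0.98353447] 462.25722324312875
hub_square 0.84 [362. 202. 399. 238.] 781 [[ 384. -403.]]
hub_square 0.79 [356. 132. 386. 168.] 726 [[ 577. -378.]]
hub_square 0.78 [315. 172. 347. 208.] 761 [[ 462. -271.]]
hub_square 0.77 [323. 231. 360. 266.] 816 [[ 315. -291.]]
hub_opposite 0.82 [303. 124. 334. 152.] 699 [[ 607. -244.]]
hub_opposite 0.63 [318. 171. 346. 207.] 758 [[ 462. -270.]]
hub_single 0.83 [253. 151. 282. 177.] 645 [[ 532. -100.]]
test_shaft 0.91 [128. 137. 179. 180.] 1621 [[551. 211.]]
side [ 358.13537415 -866.29227715  821.05380782] [ 0.0974738   0.71865817 -0.68849785] 424.9621166504589
hub_square 0.93 [252. 245. 286. 282.] 1057 [[ 464. -287.]]
hub_square 0.79 [190. 260. 227. 303.] 1135 [[ 317. -310.]]
hub_square 0.66 [310. 280. 354. 320.] 1308 [[ 578. -398.]]
hub_square 0.6 [222. 301. 268. 342.] 1437 [[ 387. -422.]]
hub_opposite 0.81 [310. 231. 349. 264.] 967 [[ 607. -262.]]
hub_single 0.85 [270. 193. 306. 224.] 819 [[ 536. -114.]]
0.5 [ 2.19097804e-01  9.75702901e-01 -4.08540066e-05 -2.06969476e-06] [0.80968548 1.02703688 0.13225169]
```

View pics/top.png

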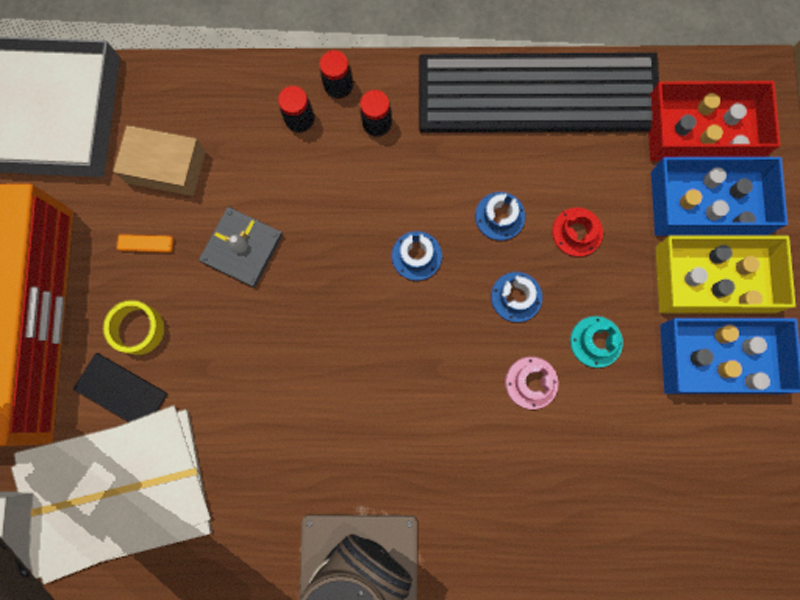

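View pics/side.png

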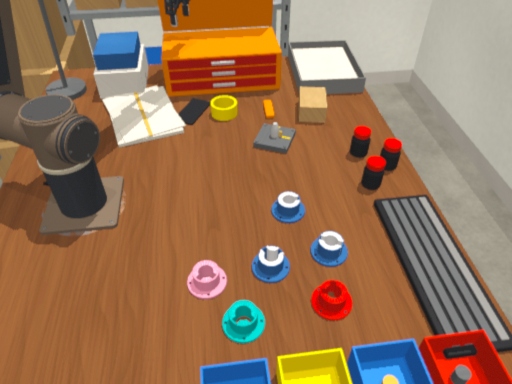

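The matching blue hub (two slots at 90°) appears to be the one at top-picture (517,296)/800, about world (462,-272). The shaft is at (240,245), about (551,211), with yellow lines running up-left and up-right. Next I check the mount and fly toward the shaft.

```bash
cat >> h.py <<'E'
def go(x,y,z,psi=None):
    o=readout.get_obs(); R=Ro.from_quat(o['tcp_rot']).as_matrix()
    d=R.T@(np.array([x,y,z])-o['tcp_pos']); ps=np.arctan2(R[1,1],R[0,1])
    print('clock',round(o['clock'],2),'tcp',np.round(o['tcp_pos'],1),'psi',round(ps,4),'q1,q6',np.round(o['joint_positions'][[0,5]] if hasattr(o['joint_positions'],'shape') else [o['joint_positions'][0],o['joint_positions'][5]],3))
    print('shift cm',np.round(d/10,2), 'rz', None if psi is None else round((ps-psi+np.pi/2)%np.pi-np.pi/2,4),'n',np.linalg.norm(d)/41.7)
E
python3 - <<'E'
from h import *
p,K,R,t=cam('wrist'); print(np.round(p['mount'],3),K[0,0]); save('pics/w0.png',p['image'])
p,K,R,t=cam('top')
a=cv2.resize(p['image'][125:190,120:185],(400,400),interpolation=cv2.INTER_CUBIC)
b=cv2.resize(p['image'][165:215,305:355],(400,400),interpolation=cv2.INTER_CUBIC)
save('pics/c.png',np.hstack([a,b]))
go(551,211,250)
E
```

```text
[[   0.      -0.952   -0.306   78.044]
 [   1.       0.      -0.       0.302]
 [   0.      -0.306    0.952 -142.108]
 [   0.       0.       0.       1.   ]] 301.89406128582556
clock 0.6 tcp [288.6 610.2 231.4] psi 1.129 q1,q6 [ 0.979 -0.15 ]
shift cm [-40.79 -24.87  -1.86] rz None n 11.465332188286048
```

View pics/c.png

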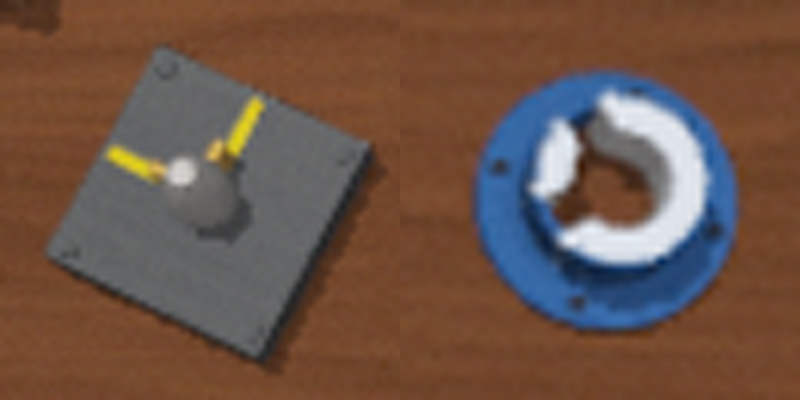

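The crop shows the shaft's +x line up-right and its +y line left. The hub's slots open up-left (+x) and lower-left (+y). Moving over the shaft.

servo_tool(
  motion=[
    {"tx": -3.4, "ty": -2.07, "tz": 0, "fingers": 1},
    {"tx": -3.4, "ty": -2.07},
    {"tx": -3.4, "ty": -2.07},
    {"tx": -3.4, "ty": -2.07},
    {"tx": -3.4, "ty": -2.07},
  ],
)

```text
validation failed for argument at $.mo...
```

servo_tool(
  motion=[
    {"tx": -3.4, "ty": -2.07},
    {"tx": -3.4, "ty": -2.07},
    {"tx": -3.4, "ty": -2.07},
    {"tx": -3.4, "ty": -2.07},
    {"tx": -3.4, "ty": -2.07},
  ],
)

```text
validation failed for argument at $.mo...
```

servo_tool(
  motion=[
    {"tx": -3.4, "ty": -2.07},
    {"tx": -3.4, "ty": -2.07},
    {"tx": 0},
  ],
)

```text
validation failed for argument at $.mo...
```

```bash
cat > shaft.py <<'E'
from h import *
import sys
from scipy.optimize import least_squares
p,K,R,t=cam('wrist'); im=p['image']; save(sys.argv[1],im)
o=readout.get_obs(); print(o['tcp_pos'],np.abs(o['dq']).max())
d=nets.masks_of('test_shaft',p)
for e in d[:3]: print(e['conf'],e['extent'])
hsv=cv2.cvtColor(im,cv2.COLOR_RGB2HSV)
m=(cv2.inRange(hsv,(22,150,110),(35,255,255))>0)&cv2.dilate(d[0]['pixels'].astype(np.uint8),np.ones((5,5)))[...].astype(bool)
n,L,st,c=cv2.connectedComponentsWithStats(m.astype(np.uint8))
lines=[]
for i in range(1,n):
    if st[i,4]<15: continue
    v,u=np.nonzero(L==i); P=ray(np.c_[u,v],K,R,t,20)
    mu=P.mean(0); w,V=np.linalg.eigh(np.cov((P-mu).T)); print('yellow',st[i],mu.round(1),np.degrees(np.arctan2(V[1,1],V[0,1])).round(1),np.sqrt(12*w).round(1)); lines.append((mu,V[:,1]))
# plate top square fit: mask outline -> minAreaRect on z=20 plane
v,u=np.nonzero(d[0]['pixels']); P=ray(np.c_[u,v],K,R,t,20).astype(np.float32)
print('rect',cv2.minAreaRect(P))
if len(lines)>=2:
    (a,da),(b,db)=lines[:2]; s=np.linalg.solve(np.c_[da,-db],b-a); print('intersection',(a+s[0]*da).round(1))
E
python3 shaft.py pics/w1.png
```

```text
[288.59134858 610.19747291 231.38918819] 0.0016690672110496235
0.58 [67.8, 374.0, 105.0, 384.0]
rect ((486.5699157714844, 226.58737182617188), (52.77046203613281, 20.289203643798828), 64.71278381347656)
```

View pics/w1.png

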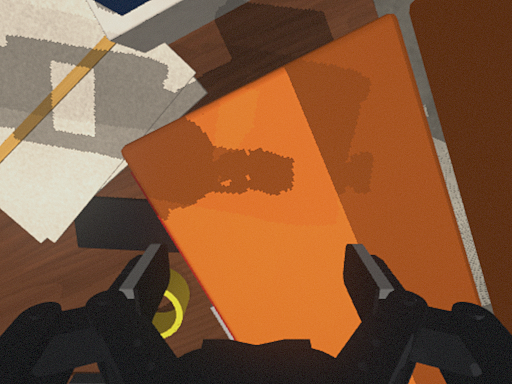

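The move call was refused because rows need every field. The picture still shows the start pose, above the orange toolbox. I'll resend with full rows and rise a little.

servo_tool(
  motion=[
    {"tx": -3.0, "ty": -1.8, "tz": -1, "rx": 0, "ry": 0, "rz": 0, "fingers": 1},
    {"tx": -3.4, "ty": -2.07, "tz": -1, "rx": 0, "ry": 0, "rz": 0, "fingers": 1},
    {"tx": -3.4, "ty": -2.07, "tz": 0, "rx": 0, "ry": 0, "rz": 0, "fingers": 1},
    {"tx": -3.4, "ty": -2.07, "tz": 0, "rx": 0, "ry": 0, "rz": 0, "fingers": 1},
    {"tx": -3.4, "ty": -2.07, "tz": 0, "rx": 0, "ry": 0, "rz": 0, "fingers": 1},
  ],
)

```text
clock: 1.12
tcp_pos: [396.3, 446.7, 251.9]
tcp_rot: [0.219, 0.976, 0.0, 0.0]
ft_force: [0.5, -0.4, -0.5]
finger_gap: 0.997
grasp_force: 0.0
```

servo_tool(
  motion=[
    {"tx": -3.4, "ty": -2.07, "tz": 0, "rx": 0, "ry": 0, "rz": 0, "fingers": 1},
    {"tx": -3.4, "ty": -2.07, "tz": 0, "rx": 0, "ry": 0, "rz": 0, "fingers": 1},
    {"tx": -3.4, "ty": -2.07, "tz": 0, "rx": 0, "ry": 0, "rz": 0, "fingers": 1},
    {"tx": -3.4, "ty": -2.07, "tz": 0, "rx": 0, "ry": 0, "rz": 0, "fingers": 1},
    {"tx": -3.4, "ty": -2.07, "tz": 0, "rx": 0, "ry": 0, "rz": 0, "fingers": 1},
  ],
)

```text
clock: 1.53
tcp_pos: [505.7, 280.1, 251.7]
tcp_rot: [0.219, 0.976, 0.0, 0.0]
ft_force: [0.6, 0.2, 0.4]
finger_gap: 1.003
grasp_force: 0.0
```

servo_tool(
  motion=[
    {"tx": -3.0, "ty": -1.8, "tz": 0, "rx": 0, "ry": 0, "rz": 0, "fingers": 1},
    {"tx": -1.7, "ty": -1.0, "tz": 0, "rx": 0, "ry": 0, "rz": 0, "fingers": 1},
    {"tx": 0, "ty": 0, "tz": 0, "rx": 0, "ry": 0, "rz": 0, "fingers": 1},
    {"tx": 0, "ty": 0, "tz": 0, "rx": 0, "ry": 0, "rz": 0, "fingers": 1},
  ],
)

```text
clock: 1.87
tcp_pos: [535.9, 235.6, 251.3]
tcp_rot: [0.22, 0.975, 0.0, -0.0]
ft_force: [-0.2, 0.1, -0.8]
finger_gap: 0.998
grasp_force: 0.0
```

```bash
python3 shaft.py pics/w2.png
```

```text
[535.31089203 236.57324341 251.30128176] 0.02821448719227142
0.62 [207.8, 132.8, 297.5, 217.8]
0.16 [12.0, 229.0, 89.8, 289.0]
yellow [270 175  21   5  97] [573.3 252.2] 63.2 [ 6.3 26.1]
yellow [249 199   5  15  68] [593.5 201.1] 153.4 [ 6.5 19.5]
rect ((557.0712890625, 219.91415405273438), (110.27996826171875, 110.24358367919922), 64.5550537109375)
intersection [556.8 219.5]
```

View pics/w2.png

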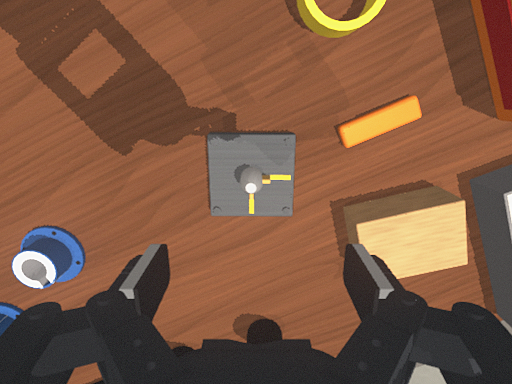

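The wrist view shows the plate at (252,175) px, with the yellow lines to the right (+y) and down (+x). The 110 mm square and the line crossing agree: shaft at (557,219.7), yaw -26.5°. Moving to the hub.

```bash
python3 -c "
from h import *
go(450,-268,200)"
```

```text
clock 1.97 tcp [535.  237.1 251.3] psi 1.1295 q1,q6 [ 0.244 -0.886]
shift cm [-13.89 -49.31   5.11] rz None n 12.345548079177496
```

servo_tool(
  motion=[
    {"tx": -1.07, "ty": -3.8, "tz": 0, "rx": 0, "ry": 0, "rz": 0, "fingers": 1},
    {"tx": -1.07, "ty": -3.8, "tz": 0, "rx": 0, "ry": 0, "rz": 0, "fingers": 1},
    {"tx": -1.07, "ty": -3.8, "tz": 0, "rx": 0, "ry": 0, "rz": 0, "fingers": 1},
    {"tx": -1.07, "ty": -3.8, "tz": 0.5, "rx": 0, "ry": 0, "rz": 0, "fingers": 1},
    {"tx": -1.07, "ty": -3.8, "tz": 0.5, "rx": 0, "ry": 0, "rz": 0, "fingers": 1},
  ],
)

```text
clock: 2.38
tcp_pos: [501.9, 42.0, 241.8]
tcp_rot: [0.217, 0.976, 0.0, 0.001]
ft_force: [1.1, -1.1, 0.2]
finger_gap: 1.0
grasp_force: 0.0
```

servo_tool(
  motion=[
    {"tx": -1.07, "ty": -3.8, "tz": 0.5, "rx": 0, "ry": 0, "rz": 0, "fingers": 1},
    {"tx": -1.07, "ty": -3.8, "tz": 0.5, "rx": 0, "ry": 0, "rz": 0, "fingers": 1},
    {"tx": -1.07, "ty": -3.8, "tz": 0.5, "rx": 0, "ry": 0, "rz": 0, "fingers": 1},
    {"tx": -1.07, "ty": -3.8, "tz": 0.5, "rx": 0, "ry": 0, "rz": 0, "fingers": 1},
    {"tx": -1.07, "ty": -3.8, "tz": 0.5, "rx": 0, "ry": 0, "rz": 0, "fingers": 1},
  ],
)

```text
clock: 2.8
tcp_pos: [469.4, -152.9, 216.5]
tcp_rot: [0.218, 0.976, 0.0, 0.001]
ft_force: [1.2, 0.2, 0.5]
finger_gap: 0.998
grasp_force: 0.0
```

servo_tool(
  motion=[
    {"tx": -1.07, "ty": -3.8, "tz": 0.5, "rx": 0, "ry": 0, "rz": 0, "fingers": 1},
    {"tx": -1.07, "ty": -3.8, "tz": 0.5, "rx": 0, "ry": 0, "rz": 0, "fingers": 1},
    {"tx": -1.07, "ty": -3.8, "tz": 0.5, "rx": 0, "ry": 0, "rz": 0, "fingers": 1},
    {"tx": 0, "ty": 0, "tz": 0, "rx": 0, "ry": 0, "rz": 0, "fingers": 1},
    {"tx": 0, "ty": 0, "tz": 0, "rx": 0, "ry": 0, "rz": 0, "fingers": 1},
  ],
)

```text
clock: 3.22
tcp_pos: [449.9, -269.9, 201.0]
tcp_rot: [0.22, 0.976, 0.0, -0.0]
ft_force: [-0.9, 0.3, -0.4]
finger_gap: 1.001
grasp_force: 0.0
```

```bash
cat > hub.py <<'E'
from h import *
import sys
p,K,R,t=cam('wrist'); im=p['image']
d=nets.masks_of('hub_square',p)
z=44
for e in d[:4]:
    l,tp,r,b=e['extent']; v,u=np.nonzero(e['pixels'])
    print(round(e['conf'],2),np.round(e['extent']),ray([u.mean(),v.mean()],K,R,t,20).round())
# rectify onto plane z=44, 2 px/mm, centred on guess
cx,cy=float(sys.argv[2]),float(sys.argv[3]); S=4; N=600
def rect(z,S=4,N=600):
    c=np.array([[0,0],[N,0],[N,N],[0,N]],float)
    # column=-y, row=-x
    W=np.c_[cx-(c[:,1]-N/2)/S, cy-(c[:,0]-N/2)/S, np.full(4,z)]
    H=cv2.getPerspectiveTransform(c.astype(np.float32),proj(W,K,R,t).astype(np.float32))
    return cv2.warpPerspective(im,H,(N,N),flags=cv2.INTER_LINEAR|cv2.WARP_INVERSE_MAP)
A,B=rect(44),rect(8)
# flange: blue + white area inside at z=8
hsv=cv2.cvtColor(B,cv2.COLOR_RGB2HSV); mb=cv2.inRange(hsv,(100,120,40),(125,255,255))
cs,_=cv2.findContours(mb,cv2.RETR_EXTERNAL,cv2.CHAIN_APPROX_NONE)
c=max(cs,key=cv2.contourArea); (x,y),(a,b),g=cv2.fitEllipse(cv2.convexHull(c)); print('flange',cx-(y-N/2)/S,cy-(x-N/2)/S,a/S,b/S)
hsv=cv2.cvtColor(A,cv2.COLOR_RGB2HSV); mw=((hsv[...,1]<60)&(hsv[...,2]>150)).astype(np.uint8)
n,L,st,cc=cv2.connectedComponentsWithStats(mw); yy,xx=np.nonzero(mw); k=np.hypot(xx-N/2,yy-N/2)<45*S
pts=np.c_[xx,yy][k].astype(np.float32); (x,y),rad=cv2.minEnclosingCircle(pts); X,Y=cx-(y-N/2)/S,cy-(x-N/2)/S
print('top ring',X,Y,'dia',2*rad/S)
# angular profile: fraction white at r 19..25
th=np.radians(np.arange(0,360,2)); f=[]
for a in th:
    rr=np.arange(19.5,25.5,.5)*S; px=np.int32(x-rr*np.sin(a)); py=np.int32(y-rr*np.cos(a)); f.append(mw[py,px].mean())
f=np.array(f); print('gaps deg',np.degrees(th[f<.5]).astype(int))
save(sys.argv[1],np.hstack([cv2.resize(im,(533,400)),cv2.resize(A,(265,265)) if 0 else cv2.copyMakeBorder(cv2.resize(A,(265,265)),0,135,0,0,cv2.BORDER_CONSTANT)]))
E
python3 hub.py pics/w3.png 462 -273; python3 -c "
from h import *
go(462,-273,200)"
```

```text
0.77 [ 80. 127. 167. 205.] [[ 388. -401.]]
0.67 [191. 258. 257. 334.] [[ 581. -379.]]
0.65 [226. 137. 297. 216.] [[ 462. -269.]]
0.62 [138.  10. 225. 102.] [[ 320. -289.]]
flange 467.02781677246094 -270.7613067626953 87.80644989013672 88.2994613647461
top ring 473.875 -268.75 dia 72.31576538085938
gaps deg [ 10  12  14  16  18  20  22  24  26  28  29  32  34  36  38  40  42  44
  46  48 132 134 136 138 140 142 144 146 148 150 152 182 184 188 190 192
 194 196 198 200 202 204 206 208 210 212 344 350 352 354 356]
clock 3.32 tcp [ 450.5 -268.2  201.3] psi 1.1305 q1,q6 [-0.731 -1.862]
shift cm [-1.25  0.05  0.13] rz None n 0.3019449854292921
```

View pics/w3.png

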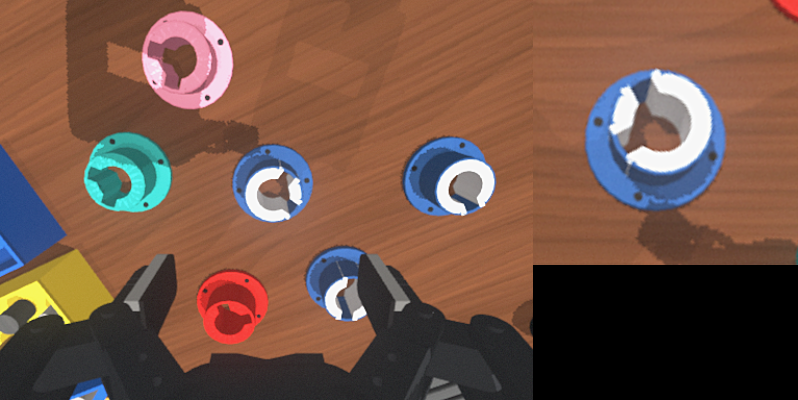

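The hub sits at (273,183) px with two clear slots 90° apart. The flange fit gives (467,-271) with an 88 mm diameter. I'll fit yaw and centre with a ring template and cross-check against the top camera.

```bash
cat > fit.py <<'E'
from h import *
from scipy.optimize import minimize
def grid(s=.5,r=34):
    a=np.arange(-r,r+s,s); X,Y=np.meshgrid(a,a); X,Y=X.ravel(),Y.ravel(); q=np.hypot(X,Y); 
    slot=((X>0)&(abs(Y)<7)|(Y>0)&(abs(X)<7))&(q<26.5)
    ring=(q>17.5)&(q<29.5)&~slot; out=(q>30.7)&(q<34); sl=slot&(q>17.5)&(np.minimum(abs(X),abs(Y))<6.3)
    return np.c_[X,Y],ring,out,sl
G,RI,OU,SL=grid()
def fit(im,K,R,t,x0,z=44,th0=None):
    g=np.minimum(cv2.GaussianBlur(im,(3,3),0).min(2),200).astype(np.float32)   # white: all channels high
    def cost(p):
        c,s=np.cos(p[2]),np.sin(p[2]); W=np.c_[p[0]+c*G[:,0]-s*G[:,1],p[1]+s*G[:,0]+c*G[:,1],np.full(len(G),z)]
        q=proj(W,K,R,t).astype(np.float32); v=cv2.remap(g,q[None,:,0],q[None,:,1],cv2.INTER_LINEAR)[0]
        return -(v[RI].mean()-.5*v[OU].mean()-.5*v[SL].mean())
    best=min((minimize(cost,[x0[0]+dx,x0[1]+dy,a],method='Nelder-Mead',options=dict(initial_simplex=np.array([x0[0]+dx,x0[1]+dy,a])+np.array([[0,0,0],[3,0,0],[0,3,0],[0,0,.2]])))
       for a in (np.radians(np.arange(0,360,30)) if th0 is None else [th0-.1,th0+.1]) for dx in(-3,3) for dy in(-3,3)),key=lambda r:r.fun)
    return best.x,best.fun
if __name__=='__main__':
    for n in ['wrist','top','side']:
        p,K,R,t=cam(n)
        x,f=fit(p['image'],K,R,t,[467,-271]); print(n,x[:2].round(1),np.degrees(x[2]).round(1)%360,f.round(1))
    p,K,R,t=cam('top'); im=p['image']
    hsv=cv2.cvtColor(im,cv2.COLOR_RGB2HSV); m=cv2.inRange(hsv,(22,150,110),(35,255,255)); m[:,:125]=0;m[:,185:]=0;m[:130]=0;m[185:]=0
    nn,L,st,c=cv2.connectedComponentsWithStats(m)
    for i in range(1,nn):
        v,u=np.nonzero(L==i); print(st[i,4],ray([u.mean(),v.mean()],K,R,t,20))
    a=np.radians(-26.5)
    print('expect',np.array([557,219.7])+41*np.array([np.cos(a),np.sin(a)]),np.array([557,219.7])+36*np.array([-np.sin(a),np.cos(a)]))
E
python3 fit.py
```

```text
wrist [ 468.8 -271.1] 31.1 -92.8
top [ 448.2 -289.3] 256.9 -6.6
side [ 467.2 -270.3] 29.3 -79.6
22 [[589.044345  201.5099759]]
17 [[572.87070009 251.81200261]]
expect [593.69230883 201.40588966] [573.06312127 251.91763702]
```

```bash
python3 -c "
from h import *
go(467.8,-270.8,95,1.318)"
```

```text
clock 3.52 tcp [ 450.6 -268.1  201.6] psi 1.1316 q1,q6 [-0.73  -1.862]
shift cm [-1.67  0.49 10.66] rz -0.1864 n 2.590737968763957
```

servo_tool(
  motion=[
    {"tx": -0.56, "ty": 0.16, "tz": 2.6, "rx": 0, "ry": 0, "rz": 0, "fingers": 1},
    {"tx": -0.56, "ty": 0.16, "tz": 2.6, "rx": 0, "ry": 0, "rz": 0, "fingers": 1},
    {"tx": -0.55, "ty": 0.17, "tz": 2.6, "rx": 0, "ry": 0, "rz": -0.0932, "fingers": 1},
    {"tx": 0, "ty": 0, "tz": 2.6, "rx": 0, "ry": 0, "rz": -0.0932, "fingers": 1},
    {"tx": 0, "ty": 0, "tz": 0, "rx": 0, "ry": 0, "rz": 0, "fingers": 1},
  ],
)

```text
clock: 3.93
tcp_pos: [464.5, -268.7, 91.9]
tcp_rot: [0.126, 0.992, 0.003, -0.004]
ft_force: [-1.0, 0.3, -1.1]
finger_gap: 1.002
grasp_force: 0.0
```

```bash
cat > close.py <<'E'
from fit import *
p,K,R,t=cam('wrist'); save('pics/w4.png',p['image'])
x,f=fit(p['image'],K,R,t,[467.5,-271],th0=np.radians(30)); print(x[:2].round(1),np.degrees(x[2]).round(1)%360,f.round(1))
go(x[0],x[1],8,x[2]+np.pi/4)
E
python3 close.py
```

```text
[ 469.2 -271.8] 32.4 -82.4
clock 3.98 tcp [ 465.7 -269.8   94.5] psi 1.315 q1,q6 [-0.714 -2.029]
shift cm [-0.44 -0.13  8.65] rz -0.0361 n 2.0770337111681223
```

View pics/w4.png

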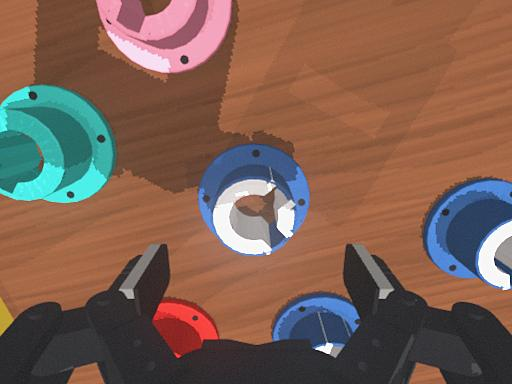

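The hub is close at (253,205) px and clear of the fingers. I'll measure once more now that the arm has settled.

```bash
python3 close.py; python3 close.py; python3 -c "
from fit import *
p,K,R,t=cam('side'); print(fit(p['image'],K,R,t,[468,-271],th0=.53))"
```

```text
[ 469.  -271.6] 31.9 -82.8
clock 4.03 tcp [ 467.  -271.2   96.9] psi 1.3143 q1,q6 [-0.714 -2.028]
shift cm [-0.22  0.    8.89] rz -0.028 n 2.1320460462442874
[ 469.1 -271.7] 32.4 -83.3
clock 4.08 tcp [ 467.9 -272.2   98.5] psi 1.3143 q1,q6 [-0.714 -2.029]
shift cm [-0.1   0.08  9.05] rz -0.036 n 2.170481738274007
(array([ 4.68165229e+02, -2.70106455e+02,  3.70741491e-01]), np.float64(-74.26243591308594))
```

servo_tool(
  motion=[
    {"tx": -0.1, "ty": 0, "tz": 2.5, "rx": 0, "ry": 0, "rz": -0.03, "fingers": 1},
    {"tx": 0, "ty": 0, "tz": 2.5, "rx": 0, "ry": 0, "rz": 0, "fingers": 1},
    {"tx": 0, "ty": 0, "tz": 2.0, "rx": 0, "ry": 0, "rz": 0, "fingers": 1},
    {"tx": 0, "ty": 0, "tz": 1.2, "rx": 0, "ry": 0, "rz": 0, "fingers": 1},
    {"tx": 0, "ty": 0, "tz": 0, "rx": 0, "ry": 0, "rz": 0, "fingers": 1},
  ],
)

```text
clock: 4.55
tcp_pos: [467.5, -272.0, 14.3]
tcp_rot: [0.113, 0.994, 0.001, -0.001]
ft_force: [-0.7, -0.6, -0.3]
finger_gap: 0.999
grasp_force: 0.0
```

servo_tool(
  motion=[
    {"tx": 0, "ty": 0, "tz": 0, "rx": 0, "ry": 0, "rz": 0, "fingers": 1},
    {"tx": 0, "ty": 0, "tz": 0, "rx": 0, "ry": 0, "rz": 0, "fingers": 1},
  ],
)

```text
clock: 4.72
tcp_pos: [469.5, -273.7, 17.4]
tcp_rot: [0.113, 0.994, -0.001, 0.002]
ft_force: [0.6, 0.5, 1.5]
finger_gap: 1.001
grasp_force: 0.0
```

```bash
python3 close.py;  python3 -c "
from h import *
print(readout.get_obs()['tcp_rot'])"
```

```text
[ 468.9 -271.5] 32.0 -77.0
clock 4.77 tcp [ 469.5 -273.7   17.4] psi 1.3452 q1,q6 [-0.715 -2.06 ]
shift cm [0.11 0.2  0.94] rz 0.0008 n 0.23244455185736848
[ 0.11257186  0.99364171 -0.00108874  0.00159313]
```

servo_tool(
  motion=[
    {"tx": 0.1, "ty": 0.2, "tz": 0.9, "rx": 0, "ry": 0, "rz": 0, "fingers": 1},
    {"tx": 0, "ty": 0, "tz": 0, "rx": 0, "ry": 0, "rz": 0, "fingers": 1},
    {"tx": 0, "ty": 0, "tz": 0, "rx": 0, "ry": 0, "rz": 0, "fingers": 1},
    {"tx": 0, "ty": 0, "tz": 0, "rx": 0, "ry": 0, "rz": 0, "fingers": 1},
  ],
)

```text
clock: 5.1
tcp_pos: [467.6, -270.3, 6.3]
tcp_rot: [0.112, 0.994, 0.0, -0.0]
ft_force: [-0.0, -1.0, 0.2]
finger_gap: 1.0
grasp_force: 0.0
```

servo_tool(
  squeeze=60,
  motion=[
    {"tx": 0, "ty": 0, "tz": 0, "rx": 0, "ry": 0, "rz": 0, "fingers": 0.4},
    {"tx": 0, "ty": 0, "tz": 0, "rx": 0, "ry": 0, "rz": 0, "fingers": 0.4},
    {"tx": 0, "ty": 0, "tz": 0, "rx": 0, "ry": 0, "rz": 0, "fingers": 0.4},
    {"tx": 0, "ty": 0, "tz": 0, "rx": 0, "ry": 0, "rz": 0, "fingers": 0.4},
    {"tx": 0, "ty": 0, "tz": 0, "rx": 0, "ry": 0, "rz": 0, "fingers": 0.4},
  ],
)

```text
clock: 5.52
tcp_pos: [468.0, -270.8, 7.1]
tcp_rot: [0.112, 0.994, -0.0, 0.0]
ft_force: [-1.4, 0.7, 5.3]
finger_gap: 0.695
grasp_force: 65.0
```

```bash
python3 close.py
```

```text
[ 469.6 -271.2] 33.0 -77.6
clock 5.57 tcp [ 468.  -270.8    7.1] psi 1.3454 q1,q6 [-0.712 -2.057]
shift cm [-0.17 -0.   -0.09] rz -0.0159 n 0.04573776486049293
```

```bash
cat > rows.py <<'E'
from h import *
import sys
x,y,z,ps1,n=[float(a) for a in sys.argv[1:6]]; n=int(n)
o=readout.get_obs(); R=Ro.from_quat(o['tcp_rot']).as_matrix(); ps=np.arctan2(R[1,1],R[0,1]); d=(np.array([x,y,z])-o['tcp_pos'])/n; w=(ps1-ps)/n
for i in range(n):
    a=ps+w*i; print(round((d[0]*-np.sin(a)+d[1]*np.cos(a))/10,2),round((d[0]*np.cos(a)+d[1]*np.sin(a))/10,2),round(-d[2]/10,2),round(-w,4))
E
echo
```

servo_tool(
  motion=[
    {"tx": 0, "ty": 0, "tz": -1.0, "rx": 0, "ry": 0, "rz": 0, "fingers": 0.4},
    {"tx": 0, "ty": 0, "tz": -3, "rx": 0, "ry": 0, "rz": 0, "fingers": 0.4},
    {"tx": 0, "ty": 0, "tz": -4, "rx": 0, "ry": 0, "rz": 0, "fingers": 0.4},
    {"tx": 0, "ty": 0, "tz": -4, "rx": 0, "ry": 0, "rz": 0, "fingers": 0.4},
    {"tx": 0, "ty": 0, "tz": 0, "rx": 0, "ry": 0, "rz": 0, "fingers": 0.4},
  ],
)

```text
clock: 5.98
tcp_pos: [471.7, -273.5, 135.0]
tcp_rot: [0.112, 0.994, -0.004, 0.006]
ft_force: [1.1, -2.1, -2.6]
finger_gap: 0.688
grasp_force: 66.2
```

```bash
python3 rows.py 556.5 221.1 127 0.323 14
```

```text
0.2 3.58 0.06 0.073
0.46 3.56 0.06 0.073
0.72 3.51 0.06 0.073
0.97 3.45 0.06 0.073
1.22 3.37 0.06 0.073
1.46 3.27 0.06 0.073
1.7 3.16 0.06 0.073
1.92 3.02 0.06 0.073
2.14 2.88 0.06 0.073
2.34 2.71 0.06 0.073
2.54 2.53 0.06 0.073
2.71 2.34 0.06 0.073
2.88 2.14 0.06 0.073
3.03 1.92 0.06 0.073
```

servo_tool(
  motion=[
    {"tx": 0.2, "ty": 3.58, "tz": 0, "rx": 0, "ry": 0, "rz": 0.073, "fingers": 0.4},
    {"tx": 0.46, "ty": 3.56, "tz": 0, "rx": 0, "ry": 0, "rz": 0.073, "fingers": 0.4},
    {"tx": 0.72, "ty": 3.51, "tz": 0, "rx": 0, "ry": 0, "rz": 0.073, "fingers": 0.4},
    {"tx": 0.97, "ty": 3.45, "tz": 0, "rx": 0, "ry": 0, "rz": 0.073, "fingers": 0.4},
    {"tx": 1.22, "ty": 3.37, "tz": 0, "rx": 0, "ry": 0, "rz": 0.073, "fingers": 0.4},
  ],
)

```text
clock: 6.4
tcp_pos: [496.8, -91.6, 125.0]
tcp_rot: [0.293, 0.956, 0.0, -0.001]
ft_force: [0.7, -0.4, -3.2]
finger_gap: 0.69
grasp_force: 66.3
```

servo_tool(
  motion=[
    {"tx": 1.46, "ty": 3.27, "tz": 0, "rx": 0, "ry": 0, "rz": 0.073, "fingers": 0.4},
    {"tx": 1.7, "ty": 3.16, "tz": 0, "rx": 0, "ry": 0, "rz": 0.073, "fingers": 0.4},
    {"tx": 1.92, "ty": 3.02, "tz": 0, "rx": 0, "ry": 0, "rz": 0.073, "fingers": 0.4},
    {"tx": 2.14, "ty": 2.88, "tz": 0, "rx": 0, "ry": 0, "rz": 0.073, "fingers": 0.4},
    {"tx": 2.34, "ty": 2.71, "tz": 0, "rx": 0, "ry": 0, "rz": 0.073, "fingers": 0.4},
  ],
)

```text
clock: 6.82
tcp_pos: [527.1, 84.8, 125.1]
tcp_rot: [0.461, 0.887, -0.0, -0.001]
ft_force: [-0.4, -0.8, -3.5]
finger_gap: 0.693
grasp_force: 66.3
```

servo_tool(
  motion=[
    {"tx": 2.54, "ty": 2.53, "tz": 0, "rx": 0, "ry": 0, "rz": 0.073, "fingers": 0.4},
    {"tx": 2.71, "ty": 2.34, "tz": 0, "rx": 0, "ry": 0, "rz": 0.073, "fingers": 0.4},
    {"tx": 2.88, "ty": 2.14, "tz": 0, "rx": 0, "ry": 0, "rz": 0.073, "fingers": 0.4},
    {"tx": 0, "ty": 0, "tz": 0, "rx": 0, "ry": 0, "rz": 0, "fingers": 0.4},
    {"tx": 0, "ty": 0, "tz": 0, "rx": 0, "ry": 0, "rz": 0, "fingers": 0.4},
  ],
)

```text
clock: 7.23
tcp_pos: [545.1, 190.6, 124.9]
tcp_rot: [0.552, 0.834, -0.001, -0.001]
ft_force: [0.0, 0.2, -3.0]
finger_gap: 0.695
grasp_force: 66.5
```

```bash
python3 - <<'E'
from fit import *
p,K,R,t=cam('wrist'); im=p['image'].copy(); o=readout.get_obs(); Rt=Ro.from_quat(o['tcp_rot']).as_matrix(); print(Rt[:,2])
go(556.5,221.1,127,0.323); z=o['tcp_pos'][2]+37   # hub top (in-hand underside 7 mm below TCP)
c=np.array(o['tcp_pos'])[:2]
x,f=fit(p['image'],K,R,t,c,z=z,th0=np.arctan2(Rt[1,1],Rt[0,1])-np.pi/4); print('hub',x[:2].round(1),np.degrees(x[2]).round(1),f,'off tool',Rt.T[:2]@np.r_[x[:2]-c,0])
hsv=cv2.cvtColor(p['image'],cv2.COLOR_RGB2HSV)
a=np.radians(-26.5); e=np.array([[np.cos(a),np.sin(a)],[-np.sin(a),np.cos(a)]])
for r in np.arange(28,55,3):
    for k in e:
        q=proj(np.r_[[557,219.7]+r*k,20],K,R,t)[0]; cv2.circle(im,tuple(int(i) for i in q),1,(255,0,255),-1)
s,Ks,Rs,ts=cam('side'); q=proj([556,220,60],Ks,Rs,ts)[0].astype(int); cr=s['image'][q[1]-40:q[1]+40,q[0]-40:q[0]+40]
save('pics/w5.png',np.hstack([cv2.resize(im,(480,360)),cv2.resize(cr,(320,360),interpolation=cv2.INTER_CUBIC)]))
E
```

```text
[-2.76892800e-03 -7.99064849e-04 -9.99995847e-01]
clock 7.28 tcp [545.1 189.3 124.9] psi 0.3987 q1,q6 [ 0.159 -0.24 ]
shift cm [ 2.48  2.28 -0.22] rz 0.0757 n 0.8104831939002018
hub [546.1 190.9] -24.5 -85.58113098144531 off tool [1.00762026 1.48761106]
```

View pics/w5.png

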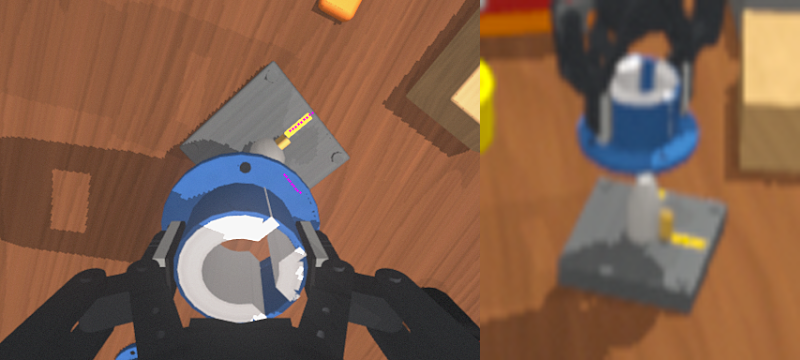

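The shaft's +y line overlay (magenta) lies on the yellow line, and the hub is held level. Moving over the shaft axis.

```bash
python3 rows.py 557 220 100 0.335 2;
```

```text
1.23 1.15 1.25 0.0311
1.26 1.11 1.25 0.0311
```

servo_tool(
  motion=[
    {"tx": 1.23, "ty": 1.15, "tz": 1.0, "rx": 0, "ry": 0, "rz": 0.0311, "fingers": 0.4},
    {"tx": 1.26, "ty": 1.11, "tz": 1.0, "rx": 0, "ry": 0, "rz": 0.0311, "fingers": 0.4},
    {"tx": 0, "ty": 0, "tz": 0, "rx": 0, "ry": 0, "rz": 0, "fingers": 0.4},
    {"tx": 0, "ty": 0, "tz": 0, "rx": 0, "ry": 0, "rz": 0, "fingers": 0.4},
    {"tx": 0, "ty": 0, "tz": 0, "rx": 0, "ry": 0, "rz": 0, "fingers": 0.4},
  ],
)

```text
clock: 7.75
tcp_pos: [557.9, 219.0, 106.1]
tcp_rot: [0.58, 0.815, -0.001, -0.0]
ft_force: [-0.2, 0.3, -2.5]
finger_gap: 0.691
grasp_force: 66.5
```

```bash
cat > chk.py <<'E'
from fit import *
import sys
o=readout.get_obs(); Rt=Ro.from_quat(o['tcp_rot']).as_matrix(); c=np.array(o['tcp_pos'])[:2]; z=o['tcp_pos'][2]+37; th=np.arctan2(Rt[1,1],Rt[0,1])-np.pi/4
go(557,220,100,0.335); print('ft',np.round(o['ft_force'],1),'z axis',Rt[:,2].round(3))
ims=[]
for n in ['wrist','side']:
    p,K,R,t=cam(n); x,f=fit(p['image'],K,R,t,c,z=z,th0=th); print(n,'hub',x[:2].round(1),np.degrees(x[2]).round(1),f.round(0),'tool off',(Rt.T[:2]@np.r_[x[:2]-c,0]).round(1)); ims.append(p['image'])
q=proj([556,220,50],K,R,t)[0].astype(int)
save(sys.argv[1],np.hstack([cv2.resize(ims[0],(480,360)),cv2.resize(ims[1][q[1]-40:q[1]+40,q[0]-40:q[0]+40],(320,360),interpolation=cv2.INTER_CUBIC)]))
E
python3 chk.py pics/w6.png
```

```text
clock 7.75 tcp [557.9 219.  106.1] psi 0.3334 q1,q6 [ 0.205 -0.128]
shift cm [ 0.12 -0.05  0.61] rz -0.0016 n 0.14890502469282754
ft [-0.2  0.3 -2.5] z axis [-0.001 -0.001 -1.   ]
wrist hub [558.9 219.3] -28.4 -85.0 tool off [-0.1  1. ]
side hub [563.1 218. ] -18.4 -46.0 tool off [-2.7  4.6]
```

View pics/w6.png

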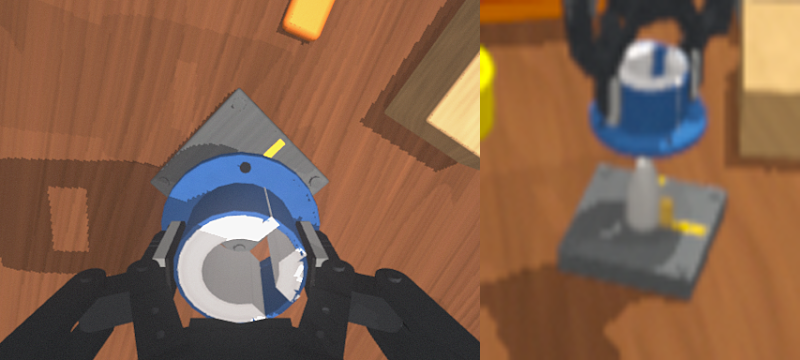

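The hub is aligned with the shaft within about 2 mm and 2° (fit against plate). Descending in stages while watching force.

servo_tool(
  motion=[
    {"tx": 0.12, "ty": -0.1, "tz": 1.2, "rx": 0, "ry": 0, "rz": 0, "fingers": 0.4},
    {"tx": 0, "ty": 0, "tz": 1.5, "rx": 0, "ry": 0, "rz": 0, "fingers": 0.4},
    {"tx": 0, "ty": 0, "tz": 1.2, "rx": 0, "ry": 0, "rz": 0, "fingers": 0.4},
    {"tx": 0, "ty": 0, "tz": 0.8, "rx": 0, "ry": 0, "rz": 0, "fingers": 0.4},
    {"tx": 0, "ty": 0, "tz": 0, "rx": 0, "ry": 0, "rz": 0, "fingers": 0.4},
  ],
)

```text
clock: 8.27
tcp_pos: [554.7, 220.5, 56.3]
tcp_rot: [0.58, 0.815, -0.002, -0.002]
ft_force: [0.1, 0.1, -3.7]
finger_gap: 0.693
grasp_force: 66.6
```

servo_tool(
  motion=[
    {"tx": 0, "ty": 0, "tz": 0, "rx": 0, "ry": 0, "rz": 0, "fingers": 0.4},
    {"tx": 0, "ty": 0, "tz": 0, "rx": 0, "ry": 0, "rz": 0, "fingers": 0.4},
  ],
)

```text
clock: 8.43
tcp_pos: [557.3, 221.3, 59.8]
tcp_rot: [0.58, 0.815, 0.0, 0.0]
ft_force: [0.2, -0.8, -3.8]
finger_gap: 0.694
grasp_force: 66.6
```

```bash
python3 chk.py pics/w7.png
```

```text
clock 8.43 tcp [557.3 221.3  59.8] psi 0.3342 q1,q6 [ 0.209 -0.125]
shift cm [-0.11 -0.06 -4.02] rz -0.0008 n 0.964796529205259
ft [ 0.2 -0.8 -3.8] z axis [ 0.001  0.    -1.   ]
wrist hub [558.2 221.8] -29.0 -85.0 tool off [0.2 1. ]
side hub [562.5 220.1] -19.5 -48.0 tool off [-2.8  4.6]
```

View pics/w7.png

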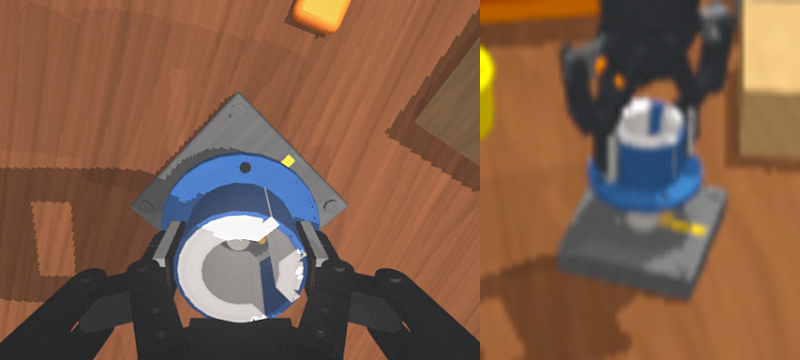

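The shaft tip is inside the bore, and the brass key shows at the slot (262,242). Small correction, then on down.

servo_tool(
  motion=[
    {"tx": -0.1, "ty": -0.1, "tz": 0.4, "rx": 0, "ry": 0, "rz": 0, "fingers": 0.4},
    {"tx": 0, "ty": 0, "tz": 0.4, "rx": 0, "ry": 0, "rz": 0, "fingers": 0.4},
    {"tx": 0, "ty": 0, "tz": 0.4, "rx": 0, "ry": 0, "rz": 0, "fingers": 0.4},
    {"tx": 0, "ty": 0, "tz": 0.3, "rx": 0, "ry": 0, "rz": 0, "fingers": 0.4},
    {"tx": 0, "ty": 0, "tz": 0.2, "rx": 0, "ry": 0, "rz": 0, "fingers": 0.4},
  ],
)

```text
clock: 8.95
tcp_pos: [555.7, 219.8, 41.5]
tcp_rot: [0.58, 0.815, -0.0, -0.0]
ft_force: [0.2, -0.9, -2.9]
finger_gap: 0.689
grasp_force: 66.6
```

servo_tool(
  motion=[
    {"tx": 0, "ty": 0, "tz": 0.4, "rx": 0, "ry": 0, "rz": 0, "fingers": 0.4},
    {"tx": 0, "ty": 0, "tz": 0.3, "rx": 0, "ry": 0, "rz": 0, "fingers": 0.4},
    {"tx": 0, "ty": 0, "tz": 0.3, "rx": 0, "ry": 0, "rz": 0, "fingers": 0.4},
    {"tx": 0, "ty": 0, "tz": 0.2, "rx": 0, "ry": 0, "rz": 0, "fingers": 0.4},
    {"tx": 0, "ty": 0, "tz": 0.0, "rx": 0, "ry": 0, "rz": 0, "fingers": 0.4},
  ],
)

```text
clock: 9.37
tcp_pos: [555.7, 219.8, 29.6]
tcp_rot: [0.58, 0.815, -0.0, -0.0]
ft_force: [-0.4, -0.5, -3.6]
finger_gap: 0.694
grasp_force: 66.6
```

servo_tool(
  motion=[
    {"tx": 0, "ty": 0, "tz": 0.1, "rx": 0, "ry": 0, "rz": 0, "fingers": 0.4},
    {"tx": 0, "ty": 0, "tz": 0.1, "rx": 0, "ry": 0, "rz": 0, "fingers": 0.4},
    {"tx": 0, "ty": 0, "tz": 0.05, "rx": 0, "ry": 0, "rz": 0, "fingers": 0.4},
    {"tx": 0, "ty": 0, "tz": 0, "rx": 0, "ry": 0, "rz": 0, "fingers": 0.4},
  ],
)

```text
clock: 9.7
tcp_pos: [556.1, 219.9, 27.8]
tcp_rot: [0.58, 0.815, -0.0, -0.0]
ft_force: [-0.2, -0.6, -2.4]
finger_gap: 0.691
grasp_force: 66.6
```

servo_tool(
  motion=[
    {"tx": 0, "ty": 0, "tz": 0.06, "rx": 0, "ry": 0, "rz": 0, "fingers": 0.4},
    {"tx": 0, "ty": 0, "tz": 0.04, "rx": 0, "ry": 0, "rz": 0, "fingers": 0.4},
    {"tx": 0, "ty": 0, "tz": 0, "rx": 0, "ry": 0, "rz": 0, "fingers": 0.4},
    {"tx": 0, "ty": 0, "tz": 0, "rx": 0, "ry": 0, "rz": 0, "fingers": 0.4},
  ],
)

```text
clock: 10.03
tcp_pos: [556.3, 220.0, 27.1]
tcp_rot: [0.58, 0.815, 0.0, 0.0]
ft_force: [-0.1, 0.5, -2.3]
finger_gap: 0.695
grasp_force: 66.8
```

servo_tool(
  motion=[
    {"tx": 0, "ty": 0, "tz": 0.06, "rx": 0, "ry": 0, "rz": 0, "fingers": 0.4},
    {"tx": 0, "ty": 0, "tz": 0.04, "rx": 0, "ry": 0, "rz": 0, "fingers": 0.4},
    {"tx": 0, "ty": 0, "tz": 0, "rx": 0, "ry": 0, "rz": 0, "fingers": 0.4},
    {"tx": 0, "ty": 0, "tz": 0, "rx": 0, "ry": 0, "rz": 0, "fingers": 0.4},
  ],
)

```text
clock: 10.37
tcp_pos: [556.3, 219.9, 27.1]
tcp_rot: [0.58, 0.815, -0.0, -0.0]
ft_force: [-3.5, -1.3, 4.6]
finger_gap: 0.695
grasp_force: 67.3
```

Contact: the force is up to +4.6 N and TCP z stopped at 27.1, so the hub underside is at 20 mm. Opening and checking.

servo_tool(
  motion=[
    {"tx": 0, "ty": 0, "tz": 0, "rx": 0, "ry": 0, "rz": 0, "fingers": 1},
    {"tx": 0, "ty": 0, "tz": 0, "rx": 0, "ry": 0, "rz": 0, "fingers": 1},
    {"tx": 0, "ty": 0, "tz": 0, "rx": 0, "ry": 0, "rz": 0, "fingers": 1},
    {"tx": 0, "ty": 0, "tz": 0, "rx": 0, "ry": 0, "rz": 0, "fingers": 1},
    {"tx": 0, "ty": 0, "tz": 0, "rx": 0, "ry": 0, "rz": 0, "fingers": 1},
  ],
)

```text
clock: 10.78
tcp_pos: [556.3, 220.0, 25.8]
tcp_rot: [0.58, 0.815, 0.0, 0.0]
ft_force: [0.6, -0.6, -0.1]
finger_gap: 1.0
grasp_force: 0.0
```

servo_tool(
  motion=[
    {"tx": 0, "ty": 0, "tz": -1, "rx": 0, "ry": 0, "rz": 0, "fingers": 1},
    {"tx": 0, "ty": 0, "tz": -3, "rx": 0, "ry": 0, "rz": 0, "fingers": 1},
    {"tx": 0, "ty": 0, "tz": -4, "rx": 0, "ry": 0, "rz": 0, "fingers": 1},
    {"tx": 0, "ty": 0, "tz": -4, "rx": 0, "ry": 0, "rz": 0, "fingers": 1},
    {"tx": 0, "ty": 0, "tz": 0, "rx": 0, "ry": 0, "rz": 0, "fingers": 1},
  ],
)

```text
clock: 11.2
tcp_pos: [561.8, 221.3, 156.8]
tcp_rot: [0.58, 0.815, 0.007, 0.006]
ft_force: [0.8, 0.3, 1.2]
finger_gap: 1.001
grasp_force: 0.0
```

servo_tool(
  motion=[
    {"tx": 0, "ty": 0, "tz": -2, "rx": 0, "ry": 0, "rz": 0, "fingers": 1},
    {"tx": 0, "ty": 0, "tz": 0, "rx": 0, "ry": 0, "rz": 0, "fingers": 1},
    {"tx": 0, "ty": 0, "tz": 0, "rx": 0, "ry": 0, "rz": 0, "fingers": 1},
  ],
)

```text
clock: 11.45
tcp_pos: [557.0, 220.1, 167.4]
tcp_rot: [0.58, 0.815, 0.001, 0.001]
ft_force: [0.0, 0.2, 0.4]
finger_gap: 0.999
grasp_force: 0.0
```

```bash
python3 - <<'E'
from fit import *
p,K,R,t=cam('wrist')
for z in (64,68): print(z,fit(p['image'],K,R,t,[557,220],z=z,th0=-.46))
s,Ks,Rs,ts=cam('side'); q=proj([556,220,50],Ks,Rs,ts)[0].astype(int)
q2=proj([556,220,40],K,R,t)[0].astype(int); print(q2)
a=p['image'][max(q2[1]-90,0):max(q2[1]-90,0)+180,q2[0]-100:q2[0]+100]
save('pics/w8.png',np.hstack([cv2.resize(a,(480,360),interpolation=cv2.INTER_CUBIC),cv2.resize(s['image'][q[1]-40:q[1]+40,q[0]-40:q[0]+40],(320,360),interpolation=cv2.INTER_CUBIC)]))
E
```

```text
64 (array([ 5.57589384e+02,  2.20173550e+02, -5.02284976e-01]), np.float64(-78.18170928955078))
68 (array([ 5.57382158e+02,  2.20788836e+02, -4.86062731e-01]), np.float64(-73.74655151367188))
[254 179]
```

View pics/w8.png

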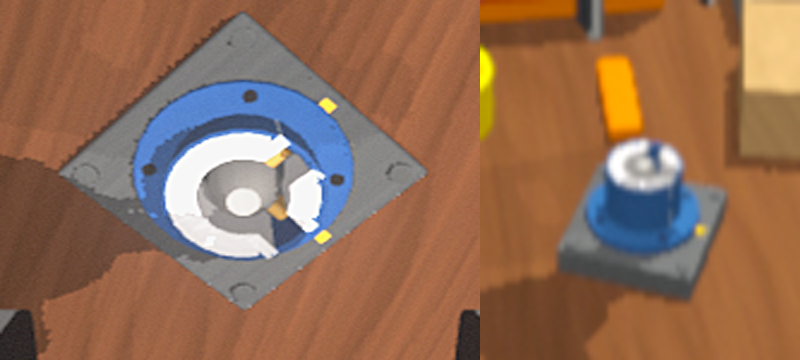

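The hub is flat on the plate. Both brass keys sit in the slots at (278,155) and (278,208), in line with the yellow marks, and the gripper is clear. Handing in.

```bash
python3 -c "
from station import arm
print(arm.close_job())"
```

```text
the job is handed in; nothing more can be done
None
```

I placed hub_square on the test shaft flange down, with both keys in its keyways, fully home on the base plate and released. The job was handed in after about 11.5 s of the 38 s allowed, with the other two hubs never touched.

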